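# Put the wrench sockets back on their clip rail in order of size

## Task

The four loose wrench sockets have to go back on their clip rail in order of size, so that a missing one is noticed at once: the largest on the clip next to the black carrying loop, then the next smaller one on each following clip, the smallest on the last clip at the plain end. Set each socket upright, hexagon opening up, over the peg of its clip and all the way down onto the seat, and let go of it.

Things in the scene. Friction and masses are not known exactly. Their poses are not given: they have to be found in the camera images.
- socket_a_mid (a point): the largest of four loose bright-steel wrench sockets (3/4 inch drive): round, 56 mm across its upper part (the lowest 20 mm are 46 mm across), 60 mm tall, 41 mm hexagon bore open at the top, square drive hole 19.8 mm wide right through the bottom. It stands upright on the bench. The point is its centre, 30 mm above its underside; z is its axis, pointing up to the hexagon end; its turn about z does not matter
- socket_b_mid (a point): the second largest of four loose bright-steel wrench sockets (3/4 inch drive): round, 48 mm across its upper part (the lowest 20 mm are 42 mm across), 57 mm tall, 34 mm hexagon bore open at the top, square drive hole 19.8 mm wide right through the bottom. It stands upright on the bench. The point is its centre, 28.5 mm above its underside; z is its axis, pointing up to the hexagon end; its turn about z does not matter
- socket_c_mid (a point): the third largest of four loose bright-steel wrench sockets (3/4 inch drive): round, 40 mm across its upper part (the lowest 20 mm are 38 mm across), 54 mm tall, 27 mm hexagon bore open at the top, square drive hole 19.8 mm wide right through the bottom. It stands upright on the bench. The point is its centre, 27 mm above its underside; z is its axis, pointing up to the hexagon end; its turn about z does not matter
- socket_d_mid (a point): the smallest of four loose bright-steel wrench sockets (3/4 inch drive): round, 33 mm across its upper part (the lowest 20 mm are 33 mm across), 51 mm tall, 22 mm hexagon bore open at the top, square drive hole 19.8 mm wide right through the bottom. It stands upright on the bench. The point is its centre, 25.5 mm above its underside; z is its axis, pointing up to the hexagon end; its turn about z does not matter
- clip_1_seat (a point): first clip, at the rail's +y end, one of four alike in a row, about 72 mm apart: a round seat 33 mm across, its top 16 mm above the bench, with an upright peg in its middle, 25 mm high, 14 mm thick at the foot, its upper half tapering to a 5 mm tip. Any socket fits loosely over it. The point is the centre of the seat's top, at the peg's foot; z up, y along the rail
- clip_2_seat (a point): second clip from the rail's +y end, one of four alike in a row, about 72 mm apart: a round seat 33 mm across, its top 16 mm above the bench, with an upright peg in its middle, 25 mm high, 14 mm thick at the foot, its upper half tapering to a 5 mm tip. Any socket fits loosely over it. The point is the centre of the seat's top, at the peg's foot; z up, y along the rail
- clip_3_seat (a point): third clip from the rail's +y end, one of four alike in a row, about 72 mm apart: a round seat 33 mm across, its top 16 mm above the bench, with an upright peg in its middle, 25 mm high, 14 mm thick at the foot, its upper half tapering to a 5 mm tip. Any socket fits loosely over it. The point is the centre of the seat's top, at the peg's foot; z up, y along the rail
- clip_4_seat (a point): last clip, at the rail's -y end, one of four alike in a row, about 72 mm apart: a round seat 33 mm across, its top 16 mm above the bench, with an upright peg in its middle, 25 mm high, 14 mm thick at the foot, its upper half tapering to a 5 mm tip. Any socket fits loosely over it. The point is the centre of the seat's top, at the peg's foot; z up, y along the rail
- loop (a point): top of the black plastic carrying loop: an upright arch 52 mm high and 66 mm wide across the rail, at one end of it (either end, differently each time), about 59 mm beyond the last clip. The rail's other end has no black part, only a thin aluminium end plate, 16 mm high
- rail: aluminium channel rail that carries the clips, fixed to the bench: 350 mm long, 40 mm wide, 14 mm high. Origin at the middle of its underside on the bench top; y runs along the row of clips, x across it, z up
Things that resemble listed ones, but are neither listed nor needed, are in the scene too. Leave any green or orange look-alike of the part that bears socket_c_mid alone.

How it is judged:
By the outcome, as a careful person would: the job done as asked, in the order asked, and still so for the second after the job is handed in, with the robot touching nothing.
It also fails if it takes over 106 s, if anything falls off the work surface, if the arm or the gripper's body presses on something with over 40 N, if the wrist force passes 120 N, or if a joint passes its speed limit or range.

## Robot

A 6-joint arm with a two-finger parallel gripper is mounted at the origin on the work surface; the furniture and walls round the work are solid. World frame = base frame: x ahead of the robot, y to its left, z up, the work surface at z = 0. Lengths are in m, angles in rad, forces in N, time in s.
With the tool pointing down it reaches from about 0.225 to 0.725 m from the base axis. Payload 3.1 kg.
Tool frame: the origin (TCP) lies on the centre line of the jaws, within the pads' length; the fingertips stand 8 mm ahead of it and the grasp point (between the pads) lies 11 mm behind it; z points along the fingers, y is the line along which they close (so a half turn about z gives the same grasp; the last joint's range is limited). The gripper opens to 85 mm and grips with 20 to 120 N. Pads are 22 mm wide; open, the fingers measure 114 mm over their backs; the gripper's body (76 mm by 85 mm) begins 54 mm behind the grasp point. The pads swing forward as they close: fully open they stand 13 mm farther back than shut.
Start: joints at [1.197, 0.048, 0.099, 1.622, 0, 1.443], TCP at [0.128, 0.509, 0.239] pointing down, gripper open.
Joint ranges: [-2.91, 2.91], [-0.99, 1.94], [-1.21, 1.42], [-2.12, 2.29], [-1.49, 1.47], [-3.14, 3.14]. Speed limits (rad/s): [2.79, 2.79, 3.14, 3.14, 3.14, 3.14].

## Interface

Orientations are given as [roll, pitch, yaw] about the fixed x, y, z axes, in that order (R = Rz(yaw) Ry(pitch) Rx(roll)).
In Python, from bench import arm gives the robot as it stands. The module is installed in compiled form; this text tells all that it offers.
- The arm moves only by the tool send_rows, never from a script. Its argument "steps" is a list of rows, each a list of 7 numbers: the shift along the tool's x, y, z in mm, then the turn, a rotation vector about the tool's x, y, z in rad, then the opening, from 0 (shut) to 1 (fully open). In form: [[x, y, z, ax, ay, az, fingers], ...]. A call has 1 to 20 rows; each row is the pose to reach, as a shift and turn from the pose commanded when the call began, along the tool's axes at that moment; what a row does not reach only later rows make up. A row lasts 1/10 s, in which the tool goes at most 50 mm and 8.59 degrees, less where a joint would pass 70% of its speed; a pose out of reach is approached as far as the arm can. A call with a gripper value outside its range is refused whole. The fingers move at their own pace and stop on an object; "force" is the grip in N (left out, the last holds). Time passes only in rows, so rows that repeat a pose let the fingers close. It gives the time, the measured TCP pose, the force, the opening and the grip force at its end, in the units of the state.
- arm.state(): the state, without advancing time (a new reading comes with each control period).
- arm.read_camera(name): name is "scene" or "top" or "wrist"; returns the picture (480x640x3 uint8, red, green, blue); there is no depth.
- arm.get_calibration(name): a dict with "fx", "fy", "cx", "cy" (pixels), "origin" and "orientation" of the camera in the world. Camera axes: x right, y up, looking along -z (the intrinsics and any distortion apply to the point x, -y, -z); pixel columns grow to the right and rows downward; lengths in m; the calibration is good to about 2 mm. A picture is of the moment at which its call begins: read the wrist's pose just before it. get_calibration takes no time and is no camera call; for the wrist camera it gives the pose at the moment of the call.
- arm.hand_in(): hands the job in; it is judged then, once.
The state is a dict: "time": time; "q": joint angles; "qd": joint speeds; "effort": joint torques, N m; "tool_pos": TCP position; "ee_rot": TCP orientation; "ft_force": force on the tool from outside, world axes, zero at the start; "wrist_torque": the same for the moment, N m; "grip_width": finger opening in m; "gripper_force": force on a finger pad.
Only numpy, scipy, OpenCV 4.12 (cv2) and the standard library are available. Lean on these libraries where they do the work, as an engineer would, in place of code of your own. Each camera call takes 0.05 s, during which the arm holds its last target. There are 200 camera calls.

## Working session

There is one attempt and no reset: what is moved stays moved. The work goes in short steps, Python scripts to look and compute and a tool call to move; the robot and the scene stay as the last step left them, time stands still between calls to the robot, and variables do not carry over. Pictures are saved under pics/ and viewed, at most 16 in all, crops included, and the job is handed in when it is done.

Besides the shell and the picture viewer there is one more tool, called after ">>>" as name([rows], argument=value, ...), one row to a line, values as JSON. send_rows: Moves the arm, as the interface text tells. Its arguments: {"type":"object","properties":{"steps":{"type":"array","items":{"type":"array","items":{"type":"number"}}},"force":{"type":"number"}},"required":["steps"]}

```bash
mkdir -p pics
python3 - <<'E'
from bench import arm
import cv2
for n in ("top","scene"):
    im=arm.read_camera(n); cv2.imwrite(f"pics/{n}0.png",im[:,:,::-1]); print(n,arm.get_calibration(n))
print(arm.get_calibration("wrist")); print(arm.state())
E
```

```text
top {'fx': 513.0455366819743, 'fy': 513.0455366819743, 'cx': 318.4806206284049, 'cy': 244.11791094532072, 'origin': array([0.17312911, 0.01861667, 1.19181798]), 'orientation': array([ 0.20475741, -0.00413745, -1.4412827 ])}
scene {'fx': 599.4968679319418, 'fy': 599.4968679319418, 'cx': 323.3396409208399, 'cy': 244.26683867735562, 'origin': array([-0.47573699,  1.35154539,  0.82673949]), 'orientation': array([ 1.12695108,  0.00766696, -2.55050217])}
{'fx': 399.16670280935654, 'fy': 399.16670280935654, 'cx': 320.8168432110528, 'cy': 246.30590345363694, 'origin': array([0.05843347, 0.52530454, 0.37439229]), 'orientation': array([-0.28791069,  0.00242174,  1.3245813 ])}
{'time': 0.1, 'q': array([1.19719240e+00, 4.87035502e-02, 9.77837090e-02, 1.62198009e+00,
       4.17839882e-06, 1.44301839e+00]), 'qd': array([-0.00047263, -0.00049944,  0.00492355,  0.00050814, -0.00168367,
        0.00066338]), 'effort': array([ 2.20265720e-03, -3.39851761e+01,  3.20935965e+01,  1.58429687e-02,
       -2.74161275e-04,  8.32027695e-06]), 'tool_pos': array([0.12757333, 0.50873433, 0.23823484]), 'ee_rot': array([-3.13950674e+00, -2.72206892e-04,  2.89576637e+00]), 'ft_force': array([ 0.1435806 ,  0.94059672, -0.07497501]), 'wrist_torque': array([-0.00040583, -0.0141952 ,  0.07459811]), 'gripper_force': 0.0, 'grip_width': 0.08522726873160177}
```

View pics/top0.png

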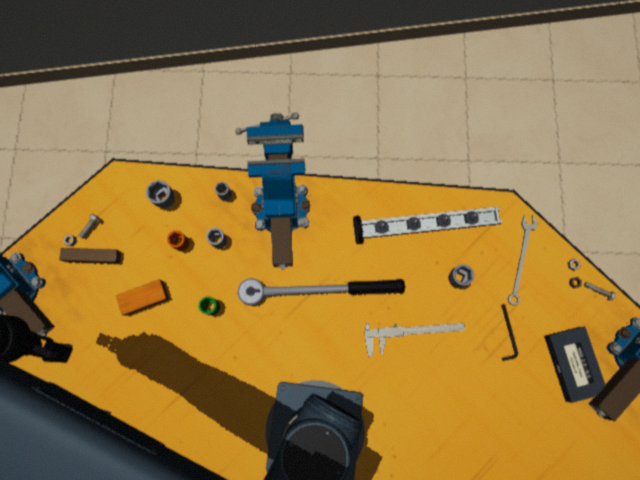

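View pics/scene0.png

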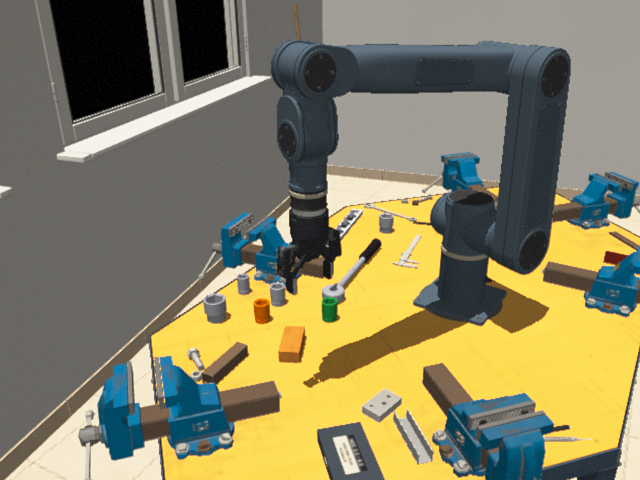

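The top view shows the loop at the left end of the rail (359,229) and clips at (382,227), (414,224), (443,220) and (471,217). The sockets are A (160,193), D (223,190), C (216,237) and B (462,275). The orange and green look-alikes are at (177,240) and (209,306). The scene view confirms all of them stand upright.

```bash
cat > h.py <<'E'
from bench import arm
import numpy as np, cv2
from scipy.spatial.transform import Rotation as R
def rot(o): return R.from_euler('xyz',o).as_matrix()
def ray(cal,uv,z):
    d=rot(cal['orientation'])@np.array([(uv[0]-cal['cx'])/cal['fx'],-(uv[1]-cal['cy'])/cal['fy'],-1])
    o=cal['origin']; return o+d*(z-o[2])/d[2]
def proj(cal,p):
    c=rot(cal['orientation']).T@(np.array(p)-cal['origin']); return np.array([cal['cx']+cal['fx']*c[0]/-c[2],cal['cy']+cal['fy']*c[1]/c[2]])
def delta(p,yaw=None,st=None):
    "tool-frame shift mm to world p, and turn about tool z to tool yaw (mod pi)"
    st=st or arm.state(); M=rot(st['ee_rot']); d=M.T@(np.array(p)-st['tool_pos'])*1000
    t=None
    if yaw is not None:  # direction of tool y, world angle
        a=np.arctan2(M[1,1],M[0,1]); t=-((yaw-a+np.pi/2)%np.pi-np.pi/2)
    return np.round(d,1),t
E
python3 - <<'E'
from h import *
c=arm.get_calibration("top")
for n,uv,z in [("A",(160,192),.06),("D",(223,188),.051),("C",(216,236),.054),("B",(462,274),.057),("c1",(382,227),.025),("c2",(414,224),.025),("c3",(443,220),.025),("c4",(471,217),.025),("loop",(359,229),.03),("railend",(499,215),.014),("orange",(177,239),.054),("green",(209,305),.054),("visetopleft",(252,170),.12),("viseR",(304,178),.12),("jawend",(283,264),.05)]:
    p=ray(c,uv,z); print(n,p.round(3),np.hypot(p[0],p[1]).round(3))
w=arm.get_calibration("wrist"); s=arm.state(); M=rot(s['ee_rot'])
print("cam in tool",M.T@(w['origin']-s['tool_pos']), "view dir",M.T@rot(w['orientation'])@[0,0,-1], "M",M.round(3))
cv2.imwrite("pics/w0.png",arm.read_camera("wrist")[:,:,::-1])
E
```

```text
A [0.481 0.421 0.06 ] 0.639
D [0.512 0.282 0.051] 0.584
C [0.396 0.278 0.054] 0.484
B [ 0.381 -0.282  0.057] 0.475
c1 [ 0.474 -0.097  0.025] 0.484
c2 [ 0.491 -0.171  0.025] 0.52
c3 [ 0.509 -0.237  0.025] 0.562
c4 [ 0.525 -0.302  0.025] 0.606
loop [ 0.461 -0.044  0.03 ] 0.463
railend [ 0.542 -0.371  0.014] 0.657
orange [0.378 0.364 0.054] 0.525
green [0.24  0.266 0.054] 0.359
visetopleft [0.54  0.209 0.12 ] 0.58
viseR [0.537 0.094 0.12 ] 0.545
jawend [0.353 0.118 0.05 ] 0.372
cam in tool [ 0.07113083 -0.00103764 -0.13613622] view dir [-2.84209602e-01 -4.32547451e-04  9.58762074e-01] M [[-0.97   0.243 -0.001]
 [ 0.243  0.97  -0.002]
 [ 0.    -0.002 -1.   ]]
```

View pics/w0.png

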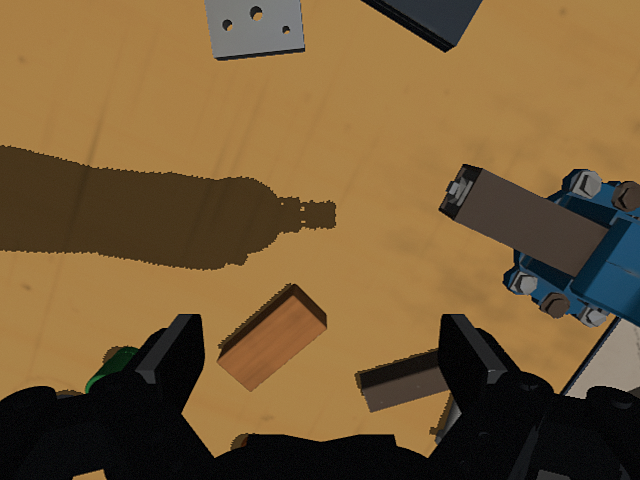

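The wrist view shows only bench clutter; the camera sits on the tool's +x side and looks back along the fingers. The loop is at the +y end, so the assignment is A→1, B→2, C→3, D→4. First move: over the rail, with the jaws closing across it.

Run:
```python
from h import *
print(delta([.49,-.16,.28],np.deg2rad(14)))
```

```text
(array([-514.2, -560.6,  -40.7]), np.float64(1.0806723779522498))
```

>>> send_rows([
  [-250,-280,-40,0,0,0.54,1],
  [-250,-280,-40,0,0,0.54,1],
  [-250,-280,-40,0,0,0.54,1],
  [-250,-280,-40,0,0,0.54,1],
  [-250,-280,-40,0,0,0.54,1],
  [-514,-561,-41,0,0,1.08,1],
  [-514,-561,-41,0,0,1.08,1],
  [-514,-561,-41,0,0,1.08,1],
  [-514,-561,-41,0,0,1.08,1],
  [-514,-561,-41,0,0,1.08,1],
  [-514,-561,-41,0,0,1.08,1],
  [-514,-561,-41,0,0,1.08,1],
  [-514,-561,-41,0,0,1.08,1],
  [-514,-561,-41,0,0,1.08,1],
  [-514,-561,-41,0,0,1.08,1],
  [-514,-561,-41,0,0,1.08,1],
  [-514,-561,-41,0,0,1.08,1],
  [-514,-561,-41,0,0,1.08,1],
])

```text
time: 1.95
tool_pos: [0.4892, -0.1592, 0.2801]
ee_rot: [-3.141, -0.002, 1.816]
ft_force: [-1.3, -0.2, 0.2]
grip_width: 0.0852
gripper_force: 0.0
```

Run:
```python
from h import *
import pickle
s=arm.state(); c=arm.get_calibration("wrist"); im=arm.read_camera("wrist"); pickle.dump((s,c,im),open("rail.pkl","wb"))
cv2.imwrite("pics/rail.png",im[:,:,::-1]); print(s['tool_pos'],s['ee_rot'],s['q'],s['time'])
```

```text
[ 0.48921051 -0.15916274  0.28008811] [-3.14066886e+00 -1.58169636e-03  1.81590664e+00] [-4.45336035e-01  3.67847965e-02  1.69237740e-01  1.70496883e+00
  6.31082583e-04  8.80348707e-01] 1.95
```

View pics/rail.png

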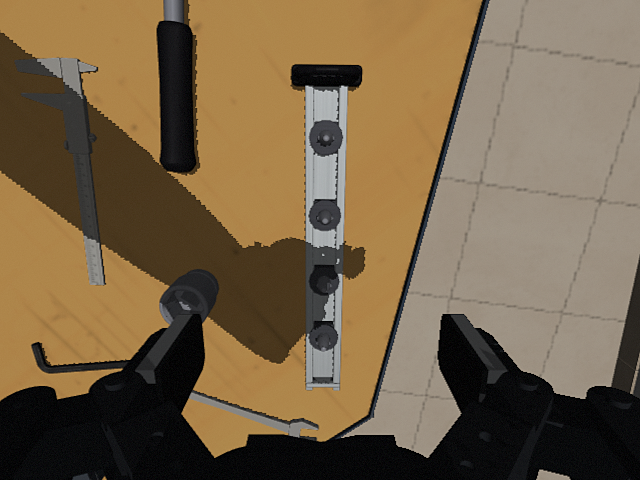

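The wrist view shows the loop at the top (327,76) and the seats near (326,138), (325,215), (323,281) and (322,336). Socket B is near (190,297). Next I fit the seat discs by mask.

Run:
```python
from h import *
import pickle
s,c,im=pickle.load(open("rail.pkl","rb"))
hsv=cv2.cvtColor(im,cv2.COLOR_RGB2HSV); P=[]
for uv in [(326,138),(325,215),(323,281),(322,336)]:
    u,v=uv; sub=im[v-22:v+22,u-22:u+22].max(2)
    m=(sub<115).astype(np.uint8); m=cv2.morphologyEx(m,cv2.MORPH_OPEN,np.ones((5,5)))
    k=max(cv2.findContours(m,0,2)[0],key=cv2.contourArea); (x,y),r=cv2.minEnclosingCircle(k); bb=cv2.boundingRect(k)
    p=ray(c,(x+u-22,y+v-22),.016); P.append(p); print((x+u-22,y+v-22),r,bb,p.round(4), "size",(np.linalg.norm(ray(c,(x+r,y),.016)-ray(c,(x-r,y),.016))*1e3).round(1))
P=np.array(P); print(np.linalg.norm(np.diff(P,axis=0),axis=1), np.rad2deg(np.arctan2(*(P[0]-P[3])[[1,0]])))
cv2.imwrite("pics/railc.png",cv2.resize(im[50:400,280:370],None,fx=1.7*1,fy=1.7,interpolation=cv2.INTER_CUBIC)[:,:,::-1])
```

```text
(326.0, 137.28787803649902) 19.43509864807129 (6, 4, 32, 36) [ 0.4791 -0.0972  0.016 ] size 34.9
(325.0, 213.5) 18.200374603271484 (6, 6, 32, 32) [ 0.4966 -0.1703  0.016 ] size 32.7
(322.5, 280.5) 30.405691146850586 (0, 0, 44, 44) [ 0.5119 -0.2418  0.016 ] size 54.6
(316.5, 330.5) 23.334623336791992 (0, 0, 38, 36) [ 0.52   -0.3013  0.016 ] size 41.8
[0.0750819  0.07321675 0.06001678] 101.31466759631756
```

View pics/railc.png

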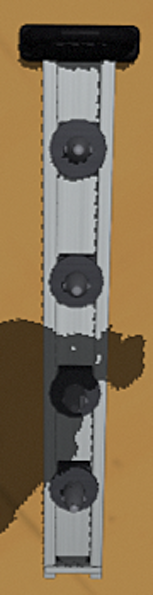

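Run:
```python
from h import *
import pickle
s,c,im=pickle.load(open("rail.pkl","rb"))
P=np.array([ray(c,uv,.016) for uv in [(326,137.8),(325,215.5),(324,281.3),(323.5,337.2)]]); print(P.round(4),np.linalg.norm(np.diff(P,axis=0),axis=1))
# straight equal-spaced fit
t=np.arange(4); f=np.array([np.polyval(np.polyfit(t,P[:,i],1),t) for i in (0,1)]).T; print(f.round(4),np.rad2deg(np.arctan2(*(f[0]-f[3])[::-1])),np.linalg.norm(f[1]-f[0]))
print("B",ray(c,(184,305),.057),proj(c,[.381,-.282,.057]))
print(delta([.381,-.282,.165],np.deg2rad(12)))
```

```text
[[ 0.4793 -0.0977  0.016 ]
 [ 0.4971 -0.1723  0.016 ]
 [ 0.5137 -0.2423  0.016 ]
 [ 0.5296 -0.3075  0.016 ]] [0.07668507 0.0720166  0.06708025]
[[ 0.4798 -0.1   ]
 [ 0.4965 -0.17  ]
 [ 0.5133 -0.2399]
 [ 0.5301 -0.3099]] 103.47304756946907 0.07193603665564215
B [ 0.38229367 -0.28430213  0.057     ] [183.03648577 302.61498083]
(array([ -93.3, -135. ,  115.5]), np.float64(0.03664597827224636))
```

>>> send_rows([
  [-93,-135,115,0,0,0,1],
  [-93,-135,115,0,0,0,1],
  [-93,-135,115,0,0,0,1],
  [-93,-135,115,0,0,0,1],
  [-93,-135,115,0,0,0,1],
  [-93,-135,115,0,0,0,1],
  [-93,-135,115,0,0,0,1],
])

```text
time: 2.7
tool_pos: [0.3827, -0.2821, 0.1671]
ee_rot: [3.139, 0.002, 1.818]
ft_force: [0.1, 0.9, 0.3]
grip_width: 0.0853
gripper_force: 0.0
```

```bash
cat >> h.py <<'E'
def snap(name):
    s=arm.state(); c=arm.get_calibration("wrist"); im=arm.read_camera("wrist"); cv2.imwrite(f"pics/{name}.png",im[:,:,::-1]); return s,c,im
def sock(c,im,uv,rad,h):
    "outer top rim ellipse: non-yellow blob near uv"
    hsv=cv2.cvtColor(im,cv2.COLOR_RGB2HSV); m=((hsv[:,:,1]<75)&(hsv[:,:,2]>40)).astype(np.uint8)
    w=np.zeros_like(m); cv2.circle(w,tuple(int(x) for x in uv),rad,1,-1); m=m&w
    k=cv2.convexHull(max(cv2.findContours(m,0,2)[0],key=cv2.contourArea)); return k
E
python3 - <<'E'
from h import *
import pickle
s,c,im=snap("B1"); pickle.dump((s,c,im),open("B.pkl","wb")); print(s['tool_pos'],proj(c,[.381,-.282,.057]))
E
```

```text
[ 0.38266699 -0.28209713  0.16709563] [317.19163257 241.92774562]
```

View pics/B1.png

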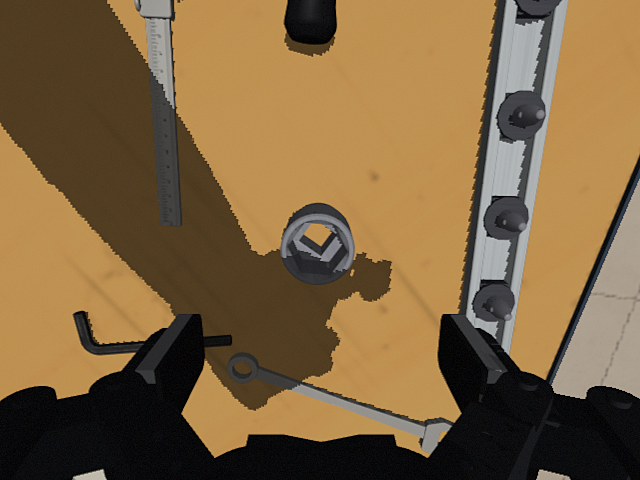

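The image shows B's rim centred at about (318,249). Seats 2–4 are at about (522,115), (506,218) and (494,302).

Run:
```python
from h import *
import pickle
s,c,im=pickle.load(open("B.pkl","rb"))
b=ray(c,(318,249),.057); print("B",b)
P=np.array([ray(c,uv,.016) for uv in [(522,115.5),(506,218.5),(494.5,302)]]); print(P.round(4),np.linalg.norm(np.diff(P,axis=0),axis=1))
# TCP: grasp point 40mm above underside -> TCP z .029
print(delta([b[0],b[1],.029]))
```

```text
B [ 0.38265208 -0.28647658  0.057     ]
[[ 0.4977 -0.172   0.016 ]
 [ 0.514  -0.2422  0.016 ]
 [ 0.5302 -0.3072  0.016 ]] [0.07207567 0.06694215]
(array([ -3.6,  -1.7, 138.4]), None)
```

>>> send_rows([
  [-4,-2,50,0,0,0,1],
  [-4,-2,90,0,0,0,1],
  [-4,-2,120,0,0,0,1],
  [-4,-2,135,0,0,0,1],
  [-4,-2,135,0,0,0,1],
  [-4,-2,135,0,0,0,0],
  [-4,-2,135,0,0,0,0],
  [-4,-2,135,0,0,0,0],
  [-4,-2,135,0,0,0,0],
  [-4,-2,135,0,0,0,0],
  [-4,-2,135,0,0,0,0],
  [-4,-2,135,0,0,0,0],
  [-4,-2,110,0,0,0,0],
  [-4,-2,65,0,0,0,0],
  [-4,-2,30,0,0,0,0],
  [-4,-2,30,0,0,0,0],
  [-4,-2,30,0,0,0,0],
], force=60)

```text
time: 4.45
tool_pos: [0.3804, -0.2875, 0.1352]
ee_rot: [3.141, 0.0, 1.816]
ft_force: [-0.5, 0.6, -4.7]
grip_width: 0.0461
gripper_force: 63.0
```

Run:
```python
from h import *
s,c,im=snap("B2"); print(s['tool_pos'],s['ee_rot'],s['grip_width'],s['gripper_force'],s['ft_force'])
M=rot(s['ee_rot']); print("expected rim centre px", proj(c,s['tool_pos']+M@[0,0,.001]), [proj(c,s['tool_pos']+M@[x,0,-.025]) for x in (-.024,0,.024)])
print(delta([.4974,-.172,.14],st=s))
```

```text
[ 0.38041206 -0.28752947  0.13521127] [3.14138391e+00 4.76103562e-04 1.81554039e+00] 0.04612947545786273 63.02832537330687 [-0.52974918  0.64072119 -4.67124229]
expected rim centre px [319.33594839 322.49234847] [array([319.13291626, 423.68914229]), array([319.01298777, 360.78233248]), array([318.87939568, 290.70846708])]
(array([ 83.7, 141.5,  -4.8]), None)
```

View pics/B2.png

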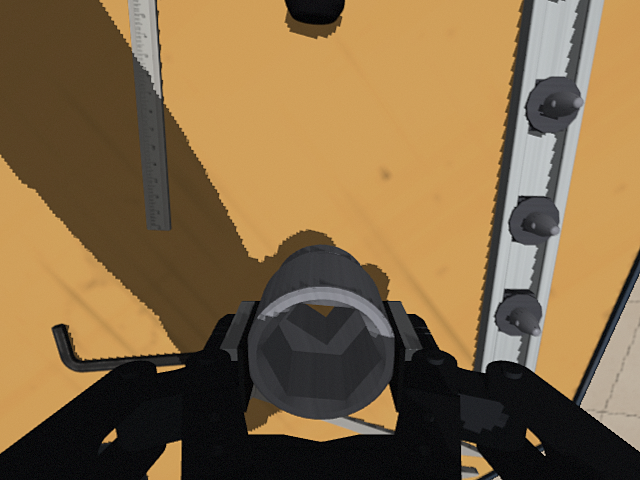

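B is upright and centred in the jaws (rim about 247–394 by 286–418). Now to clip 2, partly down over the peg.

>>> send_rows([
  [84,142,-5,0,0,0,0],
  [84,142,-5,0,0,0,0],
  [84,142,-5,0,0,0,0],
  [84,142,-5,0,0,0,0],
  [84,142,-5,0,0,0,0],
  [84,142,20,0,0,0,0],
  [84,142,45,0,0,0,0],
  [84,142,56,0,0,0,0],
  [84,142,62,0,0,0,0],
  [84,142,68,0,0,0,0],
  [84,142,72,0,0,0,0],
  [84,142,72,0,0,0,0],
])

```text
time: 5.7
tool_pos: [0.4978, -0.1717, 0.0635]
ee_rot: [3.141, 0.0, 1.815]
ft_force: [0.3, 0.4, -4.3]
grip_width: 0.0457
gripper_force: 63.8
```

Run:
```python
from h import *
s,c,im=snap("B3"); print(s['tool_pos'],s['ft_force'],delta([.4974,-.172,.048],st=s))
```

```text
[ 0.49784942 -0.17168728  0.06350809] [ 0.25373497  0.43281672 -4.29202487] (array([-0.2, -0.5, 15.5]), None)
```

View pics/B3.png

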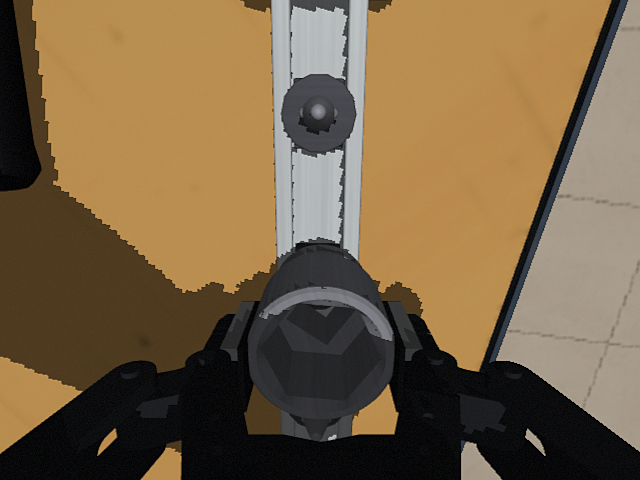

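Force shows only the socket's weight, so the peg is in the drive hole. Going down to the seat, releasing and rising.

>>> send_rows([
  [0,0,6,0,0,0,0],
  [0,0,11,0,0,0,0],
  [0,0,14,0,0,0,0],
  [0,0,16,0,0,0,0],
  [0,0,16,0,0,0,0],
  [0,0,16,0,0,0,0],
])

```text
time: 6.35
tool_pos: [0.4976, -0.1712, 0.0488]
ee_rot: [-3.141, 0.0, 1.816]
ft_force: [-3.3, 2.1, 5.9]
grip_width: 0.0462
gripper_force: 64.8
```

>>> send_rows([
  [0,0,0,0,0,0,1],
  [0,0,0,0,0,0,1],
  [0,0,0,0,0,0,1],
  [0,0,0,0,0,0,1],
  [0,0,0,0,0,0,1],
  [0,0,-20,0,0,0,1],
  [0,0,-60,0,0,0,1],
  [0,0,-110,0,0,0,1],
  [0,0,-160,0,0,0,1],
  [0,0,-210,0,0,0,1],
  [0,0,-252,0,0,0,1],
  [0,0,-252,0,0,0,1],
  [0,0,-252,0,0,0,1],
])

```text
time: 7.65
tool_pos: [0.4987, -0.1718, 0.3009]
ee_rot: [3.139, 0.003, 1.816]
ft_force: [-0.6, 0.6, -1.9]
grip_width: 0.0855
gripper_force: 0.0
```

Run:
```python
from h import *
s=arm.state(); print(s['tool_pos'])
for n,p in dict(mid=[.36,.1,.30],A=[.481,.421,.18],Ah=[.481,.421,.3]).items(): print(n,delta(p,st=s))
```

```text
[ 0.49869105 -0.1718413   0.30091374]
mid (array([297.4, -68.6,  -0. ]), None)
A (array([579.7, 126.3, 119.8]), None)
Ah (array([ 5.794e+02,  1.266e+02, -2.000e-01]), None)
```

>>> send_rows([
  [297,-69,0,0,0,0,1],
  [297,-69,0,0,0,0,1],
  [297,-69,0,0,0,0,1],
  [297,-69,0,0,0,0,1],
  [297,-69,0,0,0,0,1],
  [297,-69,0,0,0,0,1],
  [440,30,0,0,0,0,1],
  [440,30,0,0,0,0,1],
  [440,30,0,0,0,0,1],
  [440,30,0,0,0,0,1],
  [580,126,0,0,0,0,1],
  [580,126,40,0,0,0,1],
  [580,126,80,0,0,0,1],
  [580,126,120,0,0,0,1],
  [580,126,120,0,0,0,1],
  [580,126,120,0,0,0,1],
  [580,126,120,0,0,0,1],
  [580,126,120,0,0,0,1],
])

```text
time: 9.45
tool_pos: [0.4798, 0.4215, 0.1813]
ee_rot: [3.139, -0.001, 1.815]
ft_force: [-0.3, -0.5, 0.4]
grip_width: 0.0852
gripper_force: 0.0
```

Run:
```python
from h import *
import pickle
s,c,im=snap("A1"); pickle.dump((s,c,im),open("A.pkl","wb")); print(s['tool_pos'],s['ee_rot'],s['q'],proj(c,[.481,.421,.06]))
```

```text
[0.47981484 0.42146775 0.18126636] [ 3.13943037e+00 -5.87756985e-04  1.81517767e+00] [ 6.15918509e-01  3.41204609e-01  3.20672674e-01  1.54803625e+00
 -2.37360550e-04  1.94233386e+00] [321.19623439 239.55733468]
```

View pics/A1.png

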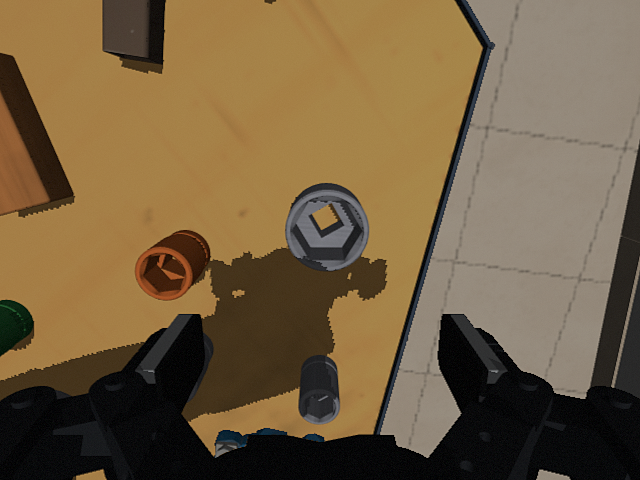

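A's rim is centred at about (327.5,231) and D's at about (320,404). C is hidden behind the left finger; orange is at (163,276).

Run:
```python
from h import *
import pickle
s,c,im=pickle.load(open("A.pkl","rb"))
a=ray(c,(327.5,231),.06); d=ray(c,(320,404),.051); print(a,d)
print(delta([a[0],a[1],.034]))
```

```text
[0.48364106 0.42774248 0.06      ] [0.51325068 0.28778822 0.051     ]
(array([  4.9,   4.2, 148.2]), None)
```

>>> send_rows([
  [5,4,50,0,0,0,1],
  [5,4,95,0,0,0,1],
  [5,4,130,0,0,0,1],
  [5,4,148,0,0,0,1],
  [5,4,148,0,0,0,1],
  [5,4,148,0,0,0,1],
  [5,4,148,0,0,0,0],
  [5,4,148,0,0,0,0],
  [5,4,148,0,0,0,0],
  [5,4,148,0,0,0,0],
  [5,4,148,0,0,0,0],
  [5,4,148,0,0,0,0],
  [5,4,120,0,0,0,0],
  [5,4,80,0,0,0,0],
  [5,4,30,0,0,0,0],
  [5,4,-20,0,0,0,0],
  [5,4,-70,0,0,0,0],
  [5,4,-120,0,0,0,0],
  [5,4,-120,0,0,0,0],
  [5,4,-120,0,0,0,0],
], force=80)

```text
time: 11.5
tool_pos: [0.4827, 0.4282, 0.3005]
ee_rot: [3.139, -0.001, 1.816]
ft_force: [0.3, 0.3, -7.3]
grip_width: 0.0538
gripper_force: 86.6
```

Run:
```python
from h import *
s,c,im=snap("A2"); print(s['tool_pos'],s['ft_force'],s['grip_width'])
for n,p in dict(mid2=[.40,.25,.30],mid=[.36,.1,.30],k1=[.4793,-.0977,.3],lo=[.4793,-.0977,.075]).items(): print(n,delta(p,st=s))
```

```text
[0.48268823 0.42818835 0.30052421] [ 0.32629042  0.31193985 -7.25007968] 0.05384701564014056
mid2 (array([-152.8, -123.5,   -0. ]), None)
mid (array([-288.6, -198.7,   -0.4]), None)
k1 (array([-5.093e+02, -1.309e+02, -5.000e-01]), None)
lo (array([-509.6, -131.6,  224.5]), None)
```

View pics/A2.png

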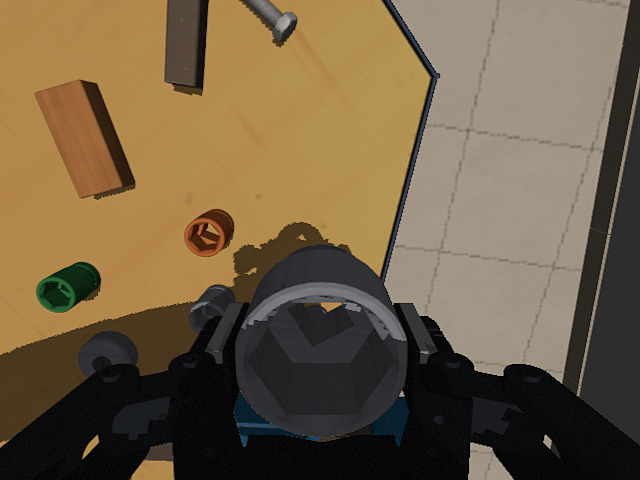

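A is held upright and centred (rim about 235–409 by 280–435). Carrying it round the vise to clip 1.

>>> send_rows([
  [-153,-123,0,0,0,0,0],
  [-153,-123,0,0,0,0,0],
  [-153,-123,0,0,0,0,0],
  [-153,-123,0,0,0,0,0],
  [-289,-199,0,0,0,0,0],
  [-289,-199,0,0,0,0,0],
  [-289,-199,0,0,0,0,0],
  [-289,-199,0,0,0,0,0],
  [-509,-131,0,0,0,0,0],
  [-509,-131,0,0,0,0,0],
  [-509,-131,0,0,0,0,0],
  [-509,-131,0,0,0,0,0],
  [-509,-131,0,0,0,0,0],
  [-509,-131,0,0,0,0,0],
  [-509,-131,50,0,0,0,0],
  [-509,-131,100,0,0,0,0],
  [-509,-131,150,0,0,0,0],
  [-509,-131,190,0,0,0,0],
  [-509,-131,210,0,0,0,0],
  [-509,-131,210,0,0,0,0],
])

```text
time: 13.55
tool_pos: [0.472, -0.0946, 0.0815]
ee_rot: [-3.129, -0.009, 1.817]
ft_force: [-0.7, 0.9, -6.0]
grip_width: 0.0537
gripper_force: 86.9
```

Run:
```python
from h import *
s=arm.state(); print(s['tool_pos'],s['ft_force'],delta([.4793,-.0977,.050],st=s))
```

```text
[ 0.47196462 -0.0946116   0.08146997] [-0.71851553  0.88682801 -5.99696147] (array([-5.1,  6.8, 31.3]), None)
```

>>> send_rows([
  [0,0,0,0,0,0,0],
  [0,0,0,0,0,0,0],
  [0,0,0,0,0,0,0],
])

```text
time: 13.85
tool_pos: [0.48, -0.0983, 0.0915]
ee_rot: [3.138, 0.002, 1.816]
ft_force: [0.8, -0.2, -5.7]
grip_width: 0.0539
gripper_force: 87.1
```

Run:
```python
from h import *
s=arm.state(); print(s['tool_pos'],s['ft_force'],delta([.4793,-.0977,.050],st=s))
```

```text
[ 0.48000317 -0.09825561  0.09154517] [ 0.81349997 -0.19217966 -5.68424158] (array([ 0.8, -0.7, 41.5]), None)
```

>>> send_rows([
  [1,-1,8,0,0,0,0],
  [1,-1,14,0,0,0,0],
  [1,-1,20,0,0,0,0],
  [1,-1,26,0,0,0,0],
  [1,-1,26,0,0,0,0],
])

```text
time: 14.35
tool_pos: [0.476, -0.0968, 0.0617]
ee_rot: [-3.139, -0.002, 1.816]
ft_force: [-1.2, 0.8, -7.0]
grip_width: 0.0538
gripper_force: 87.1
```

>>> send_rows([
  [0,0,0,0,0,0,0],
  [0,0,5,0,0,0,0],
  [0,0,10,0,0,0,0],
  [0,0,14,0,0,0,0],
  [0,0,16,0,0,0,0],
  [0,0,16,0,0,0,0],
  [0,0,16,0,0,0,0],
])

```text
time: 15.05
tool_pos: [0.4774, -0.0974, 0.0508]
ee_rot: [3.141, 0.001, 1.816]
ft_force: [-6.8, 1.5, 11.8]
grip_width: 0.0535
gripper_force: 89.0
```

>>> send_rows([
  [0,0,0,0,0,0,1],
  [0,0,0,0,0,0,1],
  [0,0,0,0,0,0,1],
  [0,0,0,0,0,0,1],
  [0,0,0,0,0,0,1],
  [0,0,-20,0,0,0,1],
  [0,0,-60,0,0,0,1],
  [0,0,-110,0,0,0,1],
  [0,0,-160,0,0,0,1],
  [0,0,-210,0,0,0,1],
  [0,0,-250,0,0,0,1],
  [0,0,-250,0,0,0,1],
  [0,0,-250,0,0,0,1],
  [0,0,-250,0,0,0,1],
])

```text
time: 16.45
tool_pos: [0.4768, -0.097, 0.2957]
ee_rot: [-3.139, -0.001, 1.816]
ft_force: [0.2, 0.0, -0.2]
grip_width: 0.0851
gripper_force: 0.0
```

Run:
```python
from h import *
s,c,im=snap("A3"); print(s['tool_pos'])
for n,p in dict(mid=[.36,.1,.30],C=[.396,.278,.18]).items(): print(n,delta(p,st=s))
```

```text
[ 0.47678845 -0.09704638  0.29572932]
mid (array([219.5, -65.5,  -3.8]), None)
C (array([383.3,  12.8, 116.2]), None)
```

View pics/A3.png

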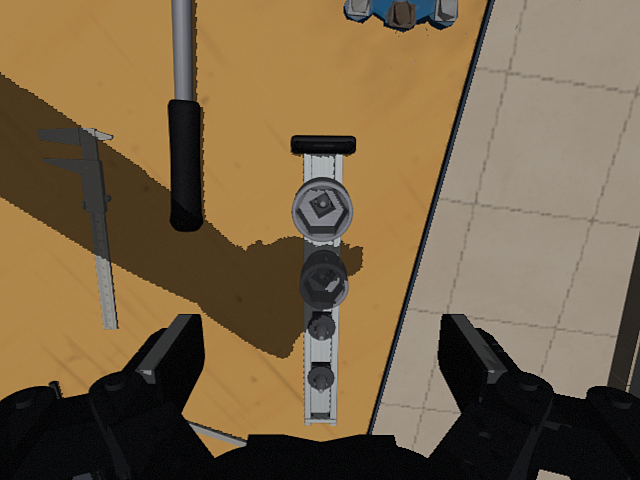

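A sits on clip 1 with its peg showing in the bore (322,205), and B is on clip 2 (323,283). Next is C.

>>> send_rows([
  [220,-65,-10,0,0,0,1],
  [220,-65,-10,0,0,0,1],
  [220,-65,-10,0,0,0,1],
  [220,-65,-10,0,0,0,1],
  [220,-65,-10,0,0,0,1],
  [383,13,0,0,0,0,1],
  [383,13,0,0,0,0,1],
  [383,13,0,0,0,0,1],
  [383,13,0,0,0,0,1],
  [383,13,40,0,0,0,1],
  [383,13,80,0,0,0,1],
  [383,13,116,0,0,0,1],
  [383,13,116,0,0,0,1],
  [383,13,116,0,0,0,1],
  [383,13,116,0,0,0,1],
])

```text
time: 18.0
tool_pos: [0.3981, 0.278, 0.1837]
ee_rot: [3.138, -0.001, 1.816]
ft_force: [0.6, -0.2, 0.8]
grip_width: 0.0856
gripper_force: 0.0
```

Run:
```python
from h import *
import pickle
s,c,im=snap("C1"); pickle.dump((s,c,im),open("C.pkl","wb")); print(s['tool_pos'],s['ee_rot'],proj(c,[.396,.278,.054]))
```

```text
[0.39811971 0.27802093 0.18368048] [ 3.13794188e+00 -8.48906239e-04  1.81556803e+00] [316.40260251 234.63843394]
```

View pics/C1.png

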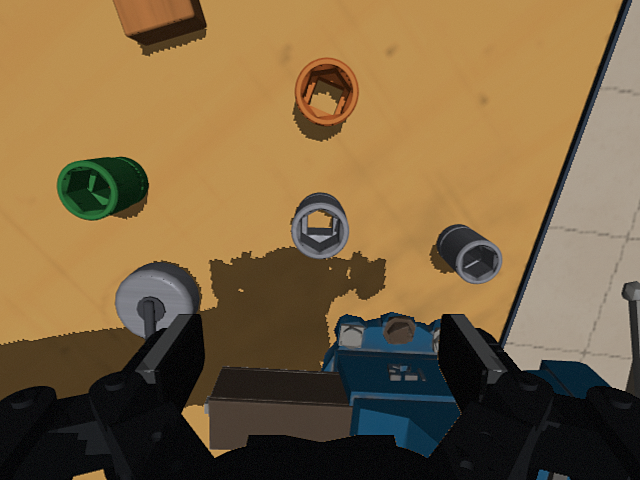

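C's rim is centred at (320.5,230) and D's at (478,261). The vise starts below row 320.

Run:
```python
from h import *
import pickle
s,c,im=pickle.load(open("C.pkl","rb"))
a=ray(c,(320.5,230),.054); d=ray(c,(478,261),.051); print(a,d)
print(delta([a[0],a[1],.029]))
print("vise edge at z .1/.15",ray(c,(380,350),.1),ray(c,(380,350),.15))
```

```text
[0.39794284 0.28187427 0.054     ] [0.51233008 0.28610896 0.051     ]
(array([  3.5,  -0.6, 155.4]), None)
vise edge at z .1/.15 [0.44959226 0.22732379 0.1       ] [0.43401634 0.2544793  0.15      ]
```

>>> send_rows([
  [3,-1,50,0,0,0,1],
  [3,-1,100,0,0,0,1],
  [3,-1,140,0,0,0,1],
  [3,-1,154,0,0,0,1],
  [3,-1,154,0,0,0,1],
  [3,-1,154,0,0,0,1],
  [3,-1,154,0,0,0,0],
  [3,-1,154,0,0,0,0],
  [3,-1,154,0,0,0,0],
  [3,-1,154,0,0,0,0],
  [3,-1,154,0,0,0,0],
  [3,-1,154,0,0,0,0],
  [3,-1,154,0,0,0,0],
  [3,-1,120,0,0,0,0],
  [3,-1,80,0,0,0,0],
  [3,-1,30,0,0,0,0],
  [3,-1,-20,0,0,0,0],
  [3,-1,-70,0,0,0,0],
  [3,-1,-110,0,0,0,0],
  [3,-1,-110,0,0,0,0],
], force=60)

```text
time: 20.05
tool_pos: [0.3973, 0.2813, 0.2979]
ee_rot: [3.131, -0.003, 1.816]
ft_force: [0.5, 1.3, -2.1]
grip_width: 0.0377
gripper_force: 61.5
```

>>> send_rows([
  [0,0,0,0,0,0,0],
  [0,0,0,0,0,0,0],
])

```text
time: 20.25
tool_pos: [0.3943, 0.2797, 0.2886]
ee_rot: [-3.137, 0.001, 1.816]
ft_force: [-0.1, 0.6, -3.5]
grip_width: 0.0383
gripper_force: 61.5
```

Run:
```python
from h import *
s,c,im=snap("C2"); print(s['tool_pos'],s['ft_force'],s['grip_width'])
for n,p in dict(mid=[.36,.1,.30],k3=[.5138,-.2423,.3]).items(): print(n,delta(p,st=s))
# rim extent of held socket between the pads, along the centre column
M=rot(s['ee_rot']); print([proj(c,s['tool_pos']+M@[x,0,-.025]).round() for x in (-.02,0,.02)])
```

```text
[0.39433697 0.27974327 0.28863489] [-0.09080298  0.58517619 -3.47239791] 0.038304936060507874
mid (array([-166.1,  -77. ,  -10.8]), None)
k3 (array([-535.4,  -10.8,  -10.7]), None)
[array([319., 414.]), array([319., 361.]), array([319., 303.])]
```

View pics/C2.png

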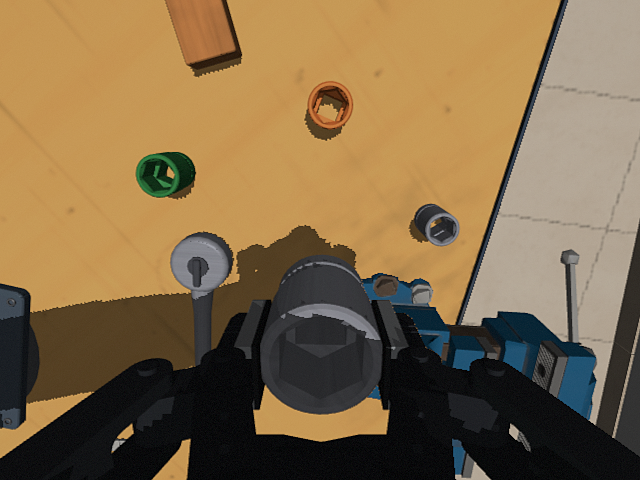

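C is held and centred (rim about 262–380 by 302–414). Carrying it to clip 3.

>>> send_rows([
  [-166,-77,-10,0,0,0,0],
  [-166,-77,-10,0,0,0,0],
  [-166,-77,-10,0,0,0,0],
  [-166,-77,-10,0,0,0,0],
  [-350,-44,-10,0,0,0,0],
  [-350,-44,-10,0,0,0,0],
  [-350,-44,-10,0,0,0,0],
  [-350,-44,-10,0,0,0,0],
  [-535,-11,0,0,0,0,0],
  [-535,-11,0,0,0,0,0],
  [-535,-11,0,0,0,0,0],
  [-535,-11,0,0,0,0,0],
  [-535,-11,40,0,0,0,0],
  [-535,-11,80,0,0,0,0],
  [-535,-11,120,0,0,0,0],
  [-535,-11,160,0,0,0,0],
  [-535,-11,180,0,0,0,0],
  [-535,-11,180,0,0,0,0],
  [-535,-11,180,0,0,0,0],
  [-535,-11,180,0,0,0,0],
])

```text
time: 22.3
tool_pos: [0.5151, -0.2419, 0.1128]
ee_rot: [3.14, 0.002, 1.816]
ft_force: [-0.4, -0.2, -2.9]
grip_width: 0.0381
gripper_force: 61.5
```

Run:
```python
from h import *
s=arm.state(); print(s['tool_pos'],s['ft_force'],s['qd'].max(),delta([.5138,-.2423,.045],st=s))
```

```text
[ 0.51510467 -0.24194246  0.11279036] [-0.40857016 -0.15033788 -2.92953109] 0.022007319626997063 (array([ 0.1, -1.5, 67.8]), None)
```

>>> send_rows([
  [0,-1,20,0,0,0,0],
  [0,-1,40,0,0,0,0],
  [0,-1,50,0,0,0,0],
  [0,-1,56,0,0,0,0],
  [0,-1,56,0,0,0,0],
  [0,-1,56,0,0,0,0],
])

```text
time: 22.9
tool_pos: [0.5141, -0.2422, 0.0565]
ee_rot: [3.14, 0.001, 1.816]
ft_force: [0.6, -0.6, -2.4]
grip_width: 0.0381
gripper_force: 61.7
```

>>> send_rows([
  [0,0,5,0,0,0,0],
  [0,0,9,0,0,0,0],
  [0,0,12,0,0,0,0],
  [0,0,13,0,0,0,0],
  [0,0,13,0,0,0,0],
  [0,0,13,0,0,0,0],
])

```text
time: 23.5
tool_pos: [0.5137, -0.242, 0.045]
ee_rot: [3.141, 0.001, 1.816]
ft_force: [-3.1, 2.0, 7.7]
grip_width: 0.0382
gripper_force: 62.9
```

>>> send_rows([
  [0,0,0,0,0,0,1],
  [0,0,0,0,0,0,1],
  [0,0,0,0,0,0,1],
  [0,0,0,0,0,0,1],
  [0,0,0,0,0,0,1],
  [0,0,-20,0,0,0,1],
  [0,0,-60,0,0,0,1],
  [0,0,-110,0,0,0,1],
  [0,0,-160,0,0,0,1],
  [0,0,-210,0,0,0,1],
  [0,0,-255,0,0,0,1],
  [0,0,-255,0,0,0,1],
  [0,0,-255,0,0,0,1],
  [0,0,-255,0,0,0,1],
])

```text
time: 24.9
tool_pos: [0.513, -0.2416, 0.2957]
ee_rot: [-3.14, -0.002, 1.816]
ft_force: [-0.9, 0.2, -1.0]
grip_width: 0.0856
gripper_force: 0.0
```

Run:
```python
from h import *
s=arm.state(); print(s['tool_pos'])
for n,p in dict(mid=[.36,.1,.30],m2=[.40,.28,.3],D=[.513,.287,.3]).items(): print(n,delta(p,st=s))
```

```text
[ 0.51299989 -0.24155117  0.29574257]
mid (array([368.5, -65.6,  -3.5]), None)
m2 (array([533.4,  16.9,  -3.4]), None)
D (array([512.8, 128.2,  -3.6]), None)
```

>>> send_rows([
  [180,-33,-5,0,0,0,1],
  [180,-33,-5,0,0,0,1],
  [180,-33,-5,0,0,0,1],
  [180,-33,-5,0,0,0,1],
  [368,-66,-5,0,0,0,1],
  [368,-66,-5,0,0,0,1],
  [368,-66,-5,0,0,0,1],
  [368,-66,-5,0,0,0,1],
  [533,17,0,0,0,0,1],
  [533,17,0,0,0,0,1],
  [533,17,0,0,0,0,1],
  [533,17,0,0,0,0,1],
  [513,128,0,0,0,0,1],
  [513,128,0,0,0,0,1],
  [513,128,0,0,0,0,1],
  [513,128,40,0,0,0,1],
  [513,128,80,0,0,0,1],
  [513,128,120,0,0,0,1],
  [513,128,120,0,0,0,1],
  [513,128,120,0,0,0,1],
])

```text
time: 26.9
tool_pos: [0.5112, 0.2862, 0.1747]
ee_rot: [-3.135, 0.001, 1.816]
ft_force: [1.1, 0.6, 1.9]
grip_width: 0.0853
gripper_force: 0.0
```

>>> send_rows([
  [0,0,0,0,0,0,1],
  [0,0,0,0,0,0,1],
])

```text
time: 27.1
tool_pos: [0.5153, 0.2879, 0.1814]
ee_rot: [3.135, -0.001, 1.816]
ft_force: [-0.3, 0.2, 1.1]
grip_width: 0.0855
gripper_force: 0.0
```

Run:
```python
from h import *
s,c,im=snap("D1"); print(s['tool_pos'],delta([.5128,.287,.028],st=s))
```

```text
[0.51525723 0.28793452 0.1814141 ] (array([ -0.5,  -3.7, 153.4]), None)
```

View pics/D1.png

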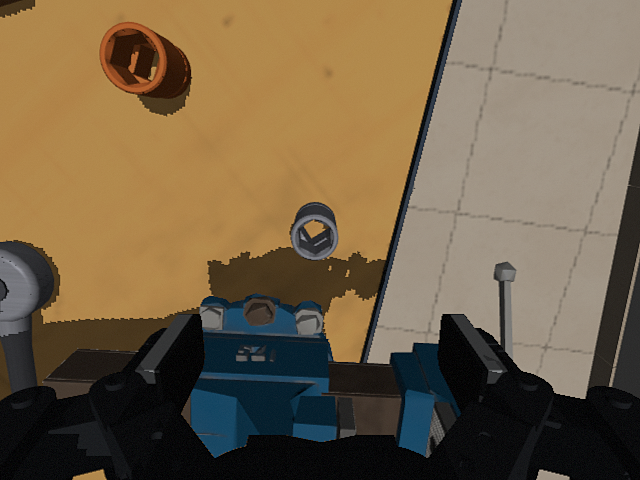

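D's rim is at (315,238), as predicted, and there is room beside the vise (rows below 300). Descending to grasp.

>>> send_rows([
  [0,-4,50,0,0,0,1],
  [0,-4,100,0,0,0,1],
  [0,-4,140,0,0,0,1],
  [0,-4,152,0,0,0,1],
  [0,-4,152,0,0,0,1],
  [0,-4,152,0,0,0,1],
  [0,-4,152,0,0,0,0],
  [0,-4,152,0,0,0,0],
  [0,-4,152,0,0,0,0],
  [0,-4,152,0,0,0,0],
  [0,-4,152,0,0,0,0],
  [0,-4,152,0,0,0,0],
  [0,-4,152,0,0,0,0],
  [0,-4,152,0,0,0,0],
], force=60)

```text
time: 28.55
tool_pos: [0.5105, 0.2866, 0.027]
ee_rot: [3.138, -0.001, 1.816]
ft_force: [0.6, -0.2, 5.6]
grip_width: 0.0317
gripper_force: 59.6
```

>>> send_rows([
  [0,0,-30,0,0,0,0],
  [0,0,-80,0,0,0,0],
  [0,0,-130,0,0,0,0],
  [0,0,-180,0,0,0,0],
  [0,0,-230,0,0,0,0],
  [0,0,-268,0,0,0,0],
  [0,0,-268,0,0,0,0],
  [0,0,-268,0,0,0,0],
  [0,0,-268,0,0,0,0],
])

```text
time: 29.45
tool_pos: [0.5083, 0.2857, 0.2903]
ee_rot: [-3.136, 0.001, 1.816]
ft_force: [0.4, -0.5, -2.3]
grip_width: 0.0315
gripper_force: 60.1
```

Run:
```python
from h import *
s,c,im=snap("D2"); print(s['tool_pos'],s['ft_force'],s['grip_width'])
for n,p in dict(m2=[.40,.27,.3],mid=[.36,.1,.30],k4=[.530,-.3073,.3]).items(): print(n,delta(p,st=s))
```

```text
[0.50832585 0.2856543  0.29025532] [ 0.38942495 -0.54352338 -2.32748178] 0.031517885267193596
m2 (array([  11.1, -108.9,   -9.2]), None)
mid (array([-144.1, -189. ,   -8.7]), None)
k4 (array([-580.5, -122.8,   -8.7]), None)
```

>>> send_rows([
  [11,-109,-5,0,0,0,0],
  [11,-109,-5,0,0,0,0],
  [11,-109,-5,0,0,0,0],
  [-144,-189,-5,0,0,0,0],
  [-144,-189,-5,0,0,0,0],
  [-144,-189,-5,0,0,0,0],
  [-144,-189,-5,0,0,0,0],
  [-360,-156,-5,0,0,0,0],
  [-360,-156,-5,0,0,0,0],
  [-360,-156,-5,0,0,0,0],
  [-360,-156,-5,0,0,0,0],
  [-360,-156,-5,0,0,0,0],
  [-580,-123,0,0,0,0,0],
  [-580,-123,0,0,0,0,0],
  [-580,-123,0,0,0,0,0],
  [-580,-123,0,0,0,0,0],
  [-580,-123,0,0,0,0,0],
  [-580,-123,0,0,0,0,0],
])

```text
time: 31.3
tool_pos: [0.5304, -0.3097, 0.2883]
ee_rot: [-3.137, -0.004, 1.812]
ft_force: [0.6, -0.5, -2.3]
grip_width: 0.0314
gripper_force: 60.6
```

>>> send_rows([
  [0,0,50,0,0,0,0],
  [0,0,100,0,0,0,0],
  [0,0,150,0,0,0,0],
  [0,0,180,0,0,0,0],
  [0,0,180,0,0,0,0],
  [0,0,180,0,0,0,0],
  [0,0,180,0,0,0,0],
  [0,0,180,0,0,0,0],
])

```text
time: 32.1
tool_pos: [0.5325, -0.3077, 0.1171]
ee_rot: [3.137, 0.005, 1.816]
ft_force: [-0.8, 0.0, -2.1]
grip_width: 0.0315
gripper_force: 60.6
```

Run:
```python
from h import *
s,c,im=snap("D3"); print(s['tool_pos'],s['ft_force'],s['qd'].max(),delta([.530,-.3073,.044],st=s))
M=rot(s['ee_rot']); print([proj(c,s['tool_pos']+M@[x,0,-.024]).round() for x in (-.0165,0,.0165)])
```

```text
[ 0.53247058 -0.30769585  0.11707559] [-0.780255    0.04049447 -2.12179487] 0.0037544947291429332 (array([ 1.3, -2.6, 73.1]), None)
[array([319., 403.]), array([319., 359.]), array([319., 312.])]
```

View pics/D3.png

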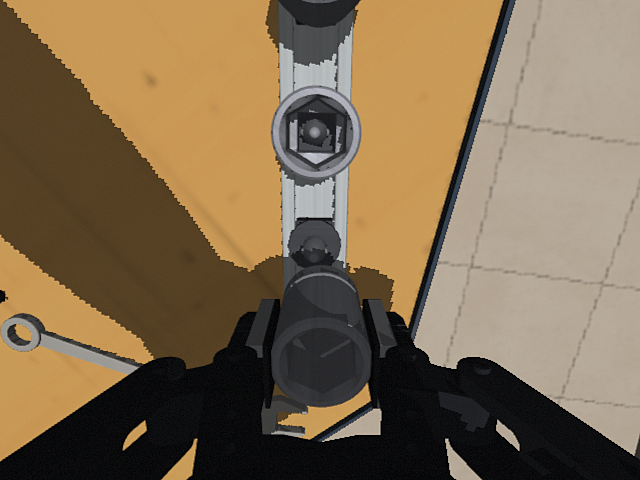

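C is seated with its peg showing in the bore (315,130). D is held upright (rim centre about (321,361)) beside clip 4's peg (313,244). Lowering D.

>>> send_rows([
  [2,-3,20,0,0,0,0],
  [2,-3,40,0,0,0,0],
  [2,-3,50,0,0,0,0],
  [2,-3,56,0,0,0,0],
  [2,-3,60,0,0,0,0],
  [2,-3,60,0,0,0,0],
  [2,-3,60,0,0,0,0],
])

```text
time: 32.85
tool_pos: [0.5277, -0.3057, 0.0543]
ee_rot: [3.141, 0.001, 1.816]
ft_force: [0.8, 0.1, -2.8]
grip_width: 0.0312
gripper_force: 60.6
```

>>> send_rows([
  [-1,2,0,0,0,0,0],
  [-1,2,4,0,0,0,0],
  [-1,2,8,0,0,0,0],
  [-1,2,11,0,0,0,0],
  [-1,2,12,0,0,0,0],
  [-1,2,12,0,0,0,0],
  [-1,2,12,0,0,0,0],
])

```text
time: 33.55
tool_pos: [0.5293, -0.3057, 0.043]
ee_rot: [3.141, 0.0, 1.816]
ft_force: [-2.1, 2.6, 5.4]
grip_width: 0.0316
gripper_force: 61.4
```

Contact at the seat height. Releasing, rising clear and taking a last look.

>>> send_rows([
  [0,0,0,0,0,0,1],
  [0,0,0,0,0,0,1],
  [0,0,0,0,0,0,1],
  [0,0,0,0,0,0,1],
  [0,0,0,0,0,0,1],
  [0,0,-20,0,0,0,1],
  [0,0,-60,0,0,0,1],
  [0,0,-110,0,0,0,1],
  [0,0,-160,0,0,0,1],
  [60,0,-200,0,0,0,1],
  [110,0,-210,0,0,0,1],
  [140,0,-210,0,0,0,1],
  [140,0,-210,0,0,0,1],
  [140,0,-210,0,0,0,1],
  [140,0,-210,0,0,0,1],
])

```text
time: 35.05
tool_pos: [0.4955, -0.1705, 0.2509]
ee_rot: [-3.141, 0.0, 1.816]
ft_force: [-0.2, 0.1, -0.7]
grip_width: 0.0851
gripper_force: 0.0
```

Run:
```python
from h import *
s,c,im=snap("end"); print(s['tool_pos'],s['time'])
```

```text
[ 0.49552275 -0.17050779  0.25085019] 35.05
```

View pics/end.png

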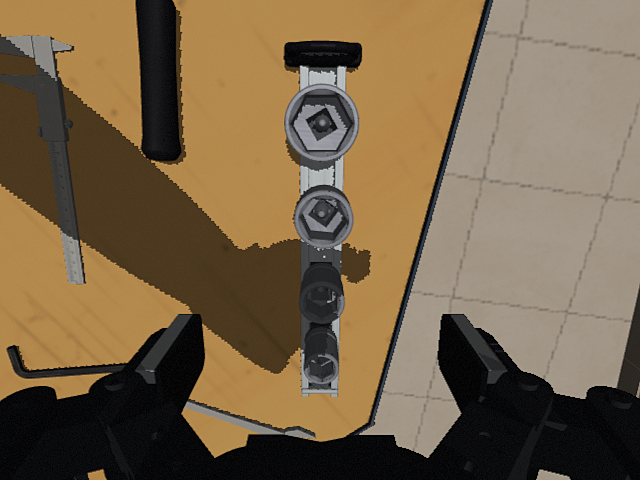

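The final view shows all four upright on the rail in size order from the loop: A (322,122), B (324,215), C (322,300) and D (321,365).

```bash
python3 -c "
from bench import arm
print(arm.hand_in())"
```

```text
the job is handed in; nothing more can be done
None
```

All four sockets are seated upright on their clips, largest next to the loop (A on clip 1, then B, C and D), and released; the job is handed in at about 35 s.

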